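# Weigh a long parcel on a small kitchen scale

### The arm

A 6-joint arm with a two-finger parallel gripper is mounted at the origin on the work surface; the furniture and walls round the work are solid. World frame = base frame: x ahead of the robot, y to its left, z up, the work surface at z = 0. Lengths are in m, angles in rad, forces in N, time in s.
With the tool pointing down it reaches from about 0.35 to 0.85 m from the base axis. Payload 8.1 kg.
Tool frame: the origin (TCP) lies at the very end of the fingers, on their centre line; the grasp point (between the pads) lies 19 mm behind it; z points along the fingers, y is the line along which they close (so a half turn about z gives the same grasp; the last joint's range is limited). The gripper opens to 93 mm and grips with 3 to 60 N. Pads are 15 mm wide; open, the fingers measure 128 mm over their backs; the gripper's body (75 mm by 188 mm) begins 65 mm behind the grasp point.
Start: joints at [1.246, 0.13, 1.488, -0, 1.523, -0.085], TCP at [0.142, 0.583, 0.219] pointing down, gripper open.
Joint ranges: [-2.96, 2.96], [-0.89, 2.26], [0.02, 2.5], [-1.34, 4.48], [0, 2.73], [-2.66, 2.66]. Speed limits (rad/s): [2.39, 2.39, 2.79, 3.14, 3.14, 3.14].

### API

Orientations are given as a rotation vector (axis times angle).
In Python, from station import * gives the robot as it stands.
- The arm moves only by the shell command python3 -m inch 'ROWS' [FORCE]. ROWS is JSON, a list that holds one entry, the list of rows, each a list of 7 numbers: the closure, from 0 (fully open) to 1 (shut), then the shift along the tool's x, y, z in mm, then the turn, a rotation vector about the tool's x, y, z in degrees. A call has 1 to 12 rows; each row is the pose to reach, as a shift and turn from the pose commanded when the call began, along the tool's axes at that moment; what a row does not reach only later rows make up. A row lasts 1/12 s, in which the tool goes at most 41.7 mm and 7.16 degrees, less where a joint would pass 70% of its speed; a pose out of reach is approached as far as the arm can. A call with a gripper value outside its range is refused whole. The fingers move at their own pace and stop on an object; FORCE is the grip in N (left out, the last holds). Time passes only in rows, so rows that repeat a pose let the fingers close. It gives the time, the measured TCP pose, the force, the opening and the grip force at its end, in the units of the state.
- get_obs(): the state, without advancing time (a new reading comes with each control period).
- get_image(name): name is "scene" or "side" or "wrist"; returns a dict with "img" (384x512x3 uint8, blue, green, red), "mtx" (3x3 intrinsics, pixels), "k1" (the pictures are not rectified: a ray, as slopes to the right and down, at radius r is drawn at 1 + k1 r^2 times it, then the intrinsics apply), "R" (3x3) and "t" (3): a world point X has camera coordinates R X + t. Camera axes: x right, y down, z forward; pixel columns grow to the right and rows downward; lengths in m; the calibration is good to about 2 mm. A picture is of the moment at which its call begins. There is no depth.
- close_job(): hands the job in; it is judged then, once.
Trained networks look in the newest picture that a camera, given by its name, has taken for a name from the list of things; names that differ only in an ending like _2 or _b are one class to them, and where a whole thing is asked for, a point or a joint stands for the part that bears it (a point fixed in the world has none). Each returns a list of dicts, best first, with "confidence" (0 to 1); they miss things now and then, are a little off and sometimes report something else, mostly with a low value. They report only what shows in the picture. A call takes as long as a camera call.
- boxes_of(camera, label): "box" ([left, top, right, bottom] in pixels, round what is visible of it).
The state is a dict: "t": time; "joint_pos": joint angles; "joint_velocities": joint speeds; "joint_torque": joint torques, N m; "eef_pos": TCP position; "ee_rot": TCP orientation; "wrist_force": force on the tool from outside, world axes, zero at the start; "ft_torque": the same for the moment, N m; "finger_gap": finger opening in m; "grasp_force": force on a finger pad.
Only numpy, scipy, OpenCV 4.12 (cv2) and the standard library are available. Lean on these libraries where they do the work, as an engineer would, in place of code of your own. Each camera call takes 0.05 s, during which the arm holds its last target. There are 200 camera calls.

### The job

Weigh the long parcel for posting: with the scale still empty, press its round key right down to switch it on; then find where along its length the parcel balances (small trial lifts will tell) and lay it there across the scale's small platform, parallel to the scale's front edge, so that it rests level on the platform alone when let go. Never let the parcel tip, set it down gently without pressing on the scale, and leave the other things on the table where they are.

Things in the scene. Friction and masses are not known exactly. Their poses are not given: they have to be found in the camera images.
- parcel: Long slim cardboard carton, 300 mm long (x axis), 48 wide (y), 44 high (z), lying flat on a 4 mm thick place mat; origin at the centre of its underside. Weighs 0.45 to 0.7 kg. Unseen contents lie mostly towards one end: it balances 38 to 78 mm from mid-length, towards +x or -x; both ends look alike. They stay put while it is near level. Its stiff sides bear a firm grip across the 48 mm.
- scale: Compact white digital kitchen scale, fixed on rubber feet: flat body 170 mm deep (its x axis), 120 mm wide (y), top face 19 mm above the table; origin at the centre of its underside. The front with the display and key is its -x side, facing the robot; the small round platform stands towards the back.
- platform: The scale's round steel weighing platform, 64 mm across, 30 mm high on a stem; origin at the foot of the stem, 30 mm above the table. It is sprung: sinks about 0.45 mm per newton, at most 6 mm; a total load above 18 N damages it (the parcel weighs up to 7 N).
- platform_top (a point): Centre of the platform's top face, 60 mm above the table when empty, 22 mm behind (+x) the scale's origin; x and y along the scale's depth and width.
- zero_key (a joint): Travel of the scale's on key, a round key 24 mm across to the right of the display: 0 up, 0.005 m fully pressed (takes about 4 N); it springs back.
- zero_key_top (a point): Centre of the top face of the key, 40 mm above the table when up (its ring-shaped housing, 40 mm across, is 31 mm high); 58 mm in front (-x) of the scale's origin and 36 mm to the right (-y).
- salt_shaker: Salt shaker, 44 mm across, 90 mm high, at the table's far edge between parcel and scale; origin at the centre of its underside. Leave it alone.
- espresso_cup: White espresso cup, 56 mm high, standing beyond the right part of the parcel; origin at the centre of its underside. Leave it alone.
- match_box: Match box lying flat, 37 x 56 x 16 mm, at the table's far edge, to the right of the salt shaker; origin at the centre of its underside. Leave it alone.

How it is judged:
By the outcome, as a careful person would: the job done as asked, in the order asked, and still so for the second after the job is handed in, with the robot touching nothing.
It also fails if it takes over 64 s, if anything falls off the work surface, if the arm or the gripper's body presses on something with over 40 N, if the wrist force passes 120 N, or if a joint passes its speed limit or range.

## Working session

There is one attempt and no reset: what is moved stays moved. The work goes in short steps, Python scripts to look and compute and a shell command to move; the robot and the scene stay as the last step left them, time stands still between calls to the robot, and variables do not carry over. Pictures are saved under pics/ and viewed, at most 10 in all, crops included, and the job is handed in when it is done.

```bash
ls; mkdir -p pics; cat > h.py <<'E'
import numpy as np, cv2
from station import *
from scipy.spatial.transform import Rotation as Rn
def und(c,px):
    K=np.array(c["mtx"]);p=np.array(px,float).reshape(-1,1,2)
    return cv2.undistortPoints(p,K,np.array([c["k1"],0,0,0.])).reshape(-1,2)
def ray(c,px):
    R=np.array(c["R"]);t=np.array(c["t"])
    s=und(c,px);d=np.c_[s,np.ones(len(s))]@R
    return -R.T@t,d
def onz(c,px,z):
    o,d=ray(c,px);return o+d*((z-o[2])/d[:,2])[:,None]
def proj(c,X):
    X=np.array(X,float).reshape(-1,3);R=np.array(c["R"]);t=np.array(c["t"])
    return cv2.projectPoints(X,cv2.Rodrigues(R)[0],t,np.array(c["mtx"]),np.array([c["k1"],0,0,0.]))[0].reshape(-1,2)
def tri(c1,p1,c2,p2):
    A=[];b=[]
    for c,p in((c1,p1),(c2,p2)):
        o,d=ray(c,[p]);d=d[0]/np.linalg.norm(d[0]);P=np.eye(3)-np.outer(d,d);A.append(P);b.append(P@o)
    return np.linalg.lstsq(np.vstack(A),np.hstack(b),rcond=None)[0]
E
python3 - <<'E'
from h import *
np.set_printoptions(precision=4,suppress=True)
ims=[]
for n in("scene","side"):
    c=get_image(n);cv2.imwrite(f"pics/{n}0.png",c["img"]);
    print(n,"campos",-np.array(c["R"]).T@c["t"])
    for l in("parcel","scale","platform","zero_key","salt_shaker","espresso_cup","match_box"):
        print(l,[(np.round(b["box"]).tolist(),round(b["confidence"],2)) for b in boxes_of(n,l)[:2]])
o=get_obs();print(o["t"],o["eef_pos"],o["ee_rot"],o["wrist_force"],o["finger_gap"],Rn.from_rotvec(o["ee_rot"]).as_matrix())
E
```

```text
pics
scene campos [ 0.0938 -0.4623  0.7135]
parcel [([203.0, 199.0, 327.0, 275.0], 0.67)]
scale [([149.0, 145.0, 217.0, 192.0], 0.67), ([164.0, 172.0, 170.0, 181.0], 0.47)]
platform [([177.0, 147.0, 201.0, 165.0], 0.81), ([151.0, 142.0, 218.0, 192.0], 0.4)]
zero_key [([160.0, 172.0, 171.0, 178.0], 0.61)]
salt_shaker [([256.0, 152.0, 274.0, 183.0], 0.92)]
espresso_cup [([323.0, 234.0, 366.0, 266.0], 0.73)]
match_box [([269.0, 183.0, 290.0, 203.0], 0.65)]
side campos [ 1.4103 -0.0868  0.7291]
parcel [([200.0, 166.0, 235.0, 254.0], 0.87), ([324.0, 171.0, 350.0, 192.0], 0.68)]
scale [([308.0, 160.0, 367.0, 206.0], 0.61)]
platform [([330.0, 164.0, 349.0, 187.0], 0.75)]
zero_key [([314.0, 166.0, 323.0, 169.0], 0.42)]
salt_shaker [([292.0, 206.0, 308.0, 234.0], 0.76)]
espresso_cup [([140.0, 223.0, 174.0, 256.0], 0.61)]
match_box [([255.0, 224.0, 280.0, 240.0], 0.94), ([308.0, 165.0, 364.0, 207.0], 0.42)]
0.8 [0.1425 0.5828 0.2187] [ 0.3757  3.119  -0.    ] [-0.6999 -0.1746 -0.2808] 0.09277538145906057 [[-0.9714  0.2374  0.    ]
 [ 0.2374  0.9714 -0.    ]
 [-0.     -0.     -1.    ]]
```

```bash
python3 - <<'E'
import cv2
a=cv2.imread("pics/scene0.png")[125:290,130:380];b=cv2.imread("pics/side0.png")[140:270,120:390]
a=cv2.resize(a,None,fx=3.2,fy=3.2,interpolation=cv2.INTER_CUBIC);b=cv2.resize(b,None,fx=2.95,fy=2.95,interpolation=cv2.INTER_CUBIC)
cv2.imwrite("pics/sceneC.png",a);cv2.imwrite("pics/sideC.png",b)
E
```

```text
(no output)
```

View pics/sceneC.png

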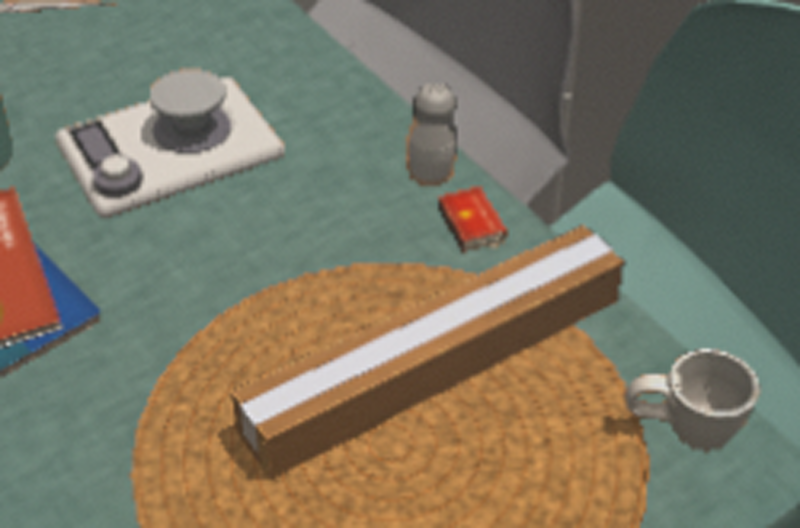

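View pics/sideC.png

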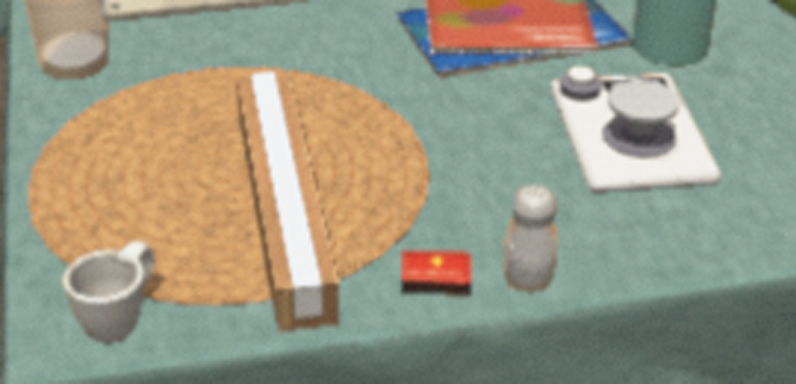

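The scene crop shows the parcel's top corners at about (235,398), (266,437), (622,263) and (588,228), the key at (116,160) and the platform at (188,90). The side crop shows the key at (580,75) and the platform at (643,100), with the parcel's near end at (275..338,288). Next I triangulate these points.

```bash
python3 - <<'E'
from h import *
np.set_printoptions(precision=4,suppress=True)
a=get_image("scene");b=get_image("side")
S=lambda x,y:(130+(x+.5)/3.2-.5,125+(y+.5)/3.2-.5)
T=lambda x,y:(120+(x+.5)/2.95-.5,140+(y+.5)/2.95-.5)
print("key",tri(a,S(117,158),b,T(580,74)),onz(a,[S(117,158)],.04),onz(b,[T(580,74)],.04))
print("plat",tri(a,S(188,88),b,T(643,99)),onz(a,[S(188,88)],.06),onz(b,[T(643,99)],.06))
for n,p in dict(scale=[(57,138),(232,79),(284,146),(104,210)]).items(): print(n,onz(a,[S(*q) for q in p],.019))
print(onz(b,[T(*q) for q in[(553,80),(592,186),(718,177),(668,74)]],.019))
print("parcel scene",onz(a,[S(*q) for q in[(235,398),(266,437),(622,263),(588,228)]],.048))
print("parcel side",onz(b,[T(*q) for q in[(240,80),(285,72),(338,287),(276,291)]],.048))
print("strip ends tri",tri(a,S(250,411),b,T(263,73)),tri(a,S(605,245),b,T(307,288)))
for l,z in(("salt_shaker",.045),("espresso_cup",.028),("match_box",.008)):
  for n,c in(("scene",a),("side",b)):
    get_image(n) ;r=boxes_of(n,l)[0]["box"];print(l,n,onz(c,[((r[0]+r[2])/2,(r[1]+r[3])/2)],z))
E
```

```text
key [0.3619 0.3213 0.0429] [[0.3632 0.3272 0.04  ]] [[0.3597 0.3211 0.04  ]]
plat [0.4433 0.3501 0.0621] [[0.4445 0.3535 0.06  ]] [[0.4409 0.351  0.06  ]]
scale [[0.3404 0.4058 0.019 ]
 [0.5056 0.394  0.019 ]
 [0.4955 0.2856 0.019 ]
 [0.3348 0.2984 0.019 ]]
[[0.333  0.3048 0.019 ]
 [0.5024 0.2863 0.019 ]
 [0.5124 0.3984 0.019 ]
 [0.3442 0.4175 0.019 ]]
parcel scene [[ 0.3173  0.0478  0.048 ]
 [ 0.3179  0.0085  0.048 ]
 [ 0.6135 -0.0017  0.048 ]
 [ 0.6176  0.041   0.048 ]]
parcel side [[0.3206 0.0101 0.048 ]
 [0.3151 0.0521 0.048 ]
 [0.6216 0.0457 0.048 ]
 [0.617  0.0001 0.048 ]]
strip ends tri [0.3189 0.031  0.0513] [0.6172 0.0222 0.0465]
salt_shaker scene [[0.5877 0.2    0.045 ]]
salt_shaker side [[0.5924 0.2037 0.045 ]]
espresso_cup scene [[ 0.5808 -0.116   0.028 ]]
espresso_cup side [[ 0.5697 -0.1237  0.028 ]]
match_box scene [[0.5781 0.1282 0.008 ]]
match_box side [[0.5781 0.1336 0.008 ]]
```

```bash
python3 -m inch '[[[1,-10,-8,0,0,0,-1],[1,-35,-26,0,0,0,-2],[1,-65,-48,0,0,0,-4],[1,-95,-70,0,0,0,-6],[1,-125,-93,0,0,0,-8],[1,-155,-115,0,0,0,-10],[1,-185,-137,0,0,0,-12],[1,-212,-157,0,0,0,-12],[1,-236,-175,0,0,0,-12],[1,-255,-189,0,0,0,-12],[1,-268,-199,0,0,0,-12],[1,-273,-203,0,0,0,-12]]]' 40
python3 - <<'E'
from h import *
np.set_printoptions(precision=4,suppress=True)
c=get_image("wrist");cv2.imwrite("pics/w1.png",c["img"])
print("campos",-np.array(c["R"]).T@c["t"],c["R"][2])
for l in("scale","platform","zero_key"):print(l,[(np.round(b["box"]).tolist(),round(b["confidence"],2)) for b in boxes_of("wrist",l)[:2]])
o=get_obs();print(o["t"],o["eef_pos"],o["wrist_force"],o["ft_torque"],Rn.from_rotvec(o["ee_rot"]).as_matrix())
print(proj(c,[[.36,.32,.04],[.442,.352,.06]]))
E
```

```text
t: 2.5
eef_pos: [0.3608, 0.3191, 0.2188]
ee_rot: [0.051, 3.14, -0.0]
wrist_force: [-0.2, 0.2, -0.4]
finger_gap: 0.0173
grasp_force: 0.0
campos [0.2858 0.3217 0.384 ] [ 0.2688 -0.0093 -0.9632]
scale [([238.0, 148.0, 331.0, 263.0], 0.69)]
platform [([254.0, 214.0, 306.0, 254.0], 0.69)]
zero_key [([251.0, 163.0, 264.0, 181.0], 0.53)]
2.7 [0.3591 0.3214 0.2187] [-0.3708 -0.2369  0.1998] [ 0.021  -0.028   0.0049] [[-0.9995  0.0303 -0.0002]
 [ 0.0303  0.9995  0.0005]
 [ 0.0002  0.0005 -1.    ]]
[[254.1645 174.7528]
 [280.958  239.455 ]]
```

View pics/w1.png

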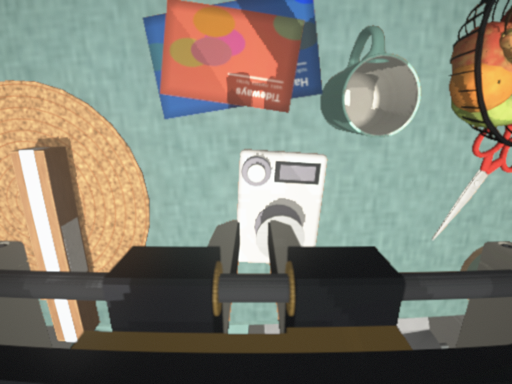

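The wrist view shows the key top at about (256,172) and the scale's front corners at (243,150) and (327,156). A mug stands at (380,95), with the parcel's near end at (32,150).

```bash
python3 - <<'E'
from h import *
np.set_printoptions(precision=4,suppress=True)
c=get_image("wrist");a=get_image("scene");b=get_image("side")
print("key",onz(c,[(256.5,172.5)],.04))
S=lambda x,y:(130+(x+.5)/3.2-.5,125+(y+.5)/3.2-.5)
T=lambda x,y:(120+(x+.5)/2.95-.5,140+(y+.5)/2.95-.5)
k=tri(c,(256.5,172.5),a,S(117,158)),tri(c,(256.5,172.5),b,T(580,74));print("key tri",*k)
f=onz(c,[(241.5,151.5),(326.5,155.5),(238,262)],.019);print("front",f,np.linalg.norm(f[1]-f[0]),np.degrees(np.arctan2(*(f[1]-f[0])[:2])))
print("mug top",onz(c,[(375,133),(418,95),(345,95)],.08),"scissor tip",onz(c,[(433,240),(480,195)],.01))
print("parcel end top",onz(c,[(20,150),(47,149)],.048))
# scale outline in scene & side from hue-less bright pixels
for n,cc,(x0,y0,x1,y1) in(("scene",a,(140,140,225,197)),("side",b,(300,155,372,212)),("wrist",c,(225,140,340,215))):
    g=cv2.cvtColor(cc["img"],cv2.COLOR_BGR2HSV)[y0:y1,x0:x1]
    m=((g[...,1]<45)&(g[...,2]>150)).astype(np.uint8)
    cs=max(cv2.findContours(m,0,1)[0],key=cv2.contourArea).reshape(-1,2)+[x0,y0]
    w=onz(cc,cs,.019)[:,:2].astype(np.float32);print(n,len(cs),cv2.minAreaRect(w))
E
```

```text
key [[0.3551 0.3255 0.04  ]]
key tri [0.3586 0.3249 0.0417] [0.3553 0.3242 0.037 ]
front [[0.3305 0.3065 0.019 ]
 [0.339  0.4198 0.019 ]
 [0.4945 0.2944 0.019 ]] 0.11364741927268256 4.300296576584104
mug top [[0.3063 0.4566 0.08  ]
 [0.2669 0.5007 0.08  ]
 [0.2659 0.4212 0.08  ]] scissor tip [[0.4735 0.5923 0.01  ]
 [0.4038 0.6543 0.01  ]]
parcel end top [[0.3145 0.0263 0.048 ]
 [0.3148 0.0633 0.048 ]]
scene 297 ((0.4198310375213623, 0.3612847924232483), (0.1484530121088028, 0.16638191044330597), 84.6725845336914)
side 279 ((0.4158783555030823, 0.36861175298690796), (0.21009625494480133, 0.2908390760421753), 73.23177337646484)
wrist 565 ((0.3684198260307312, 0.3598301112651825), (0.15755119919776917, 0.10369999706745148), 88.25627136230469)
```

```bash
python3 -m inch '[[[1,0.5,1,15,0,0,0],[1,1,2.5,45,0,0,0],[1,1,2.5,80,0,0,0],[1,1,2.5,115,0,0,0],[1,1,2.5,145,0,0,0],[1,1,2.5,163,0,0,0],[1,1,2.5,171,0,0,0],[1,1,2.5,174,0,0,0],[1,1,2.5,174,0,0,0]]]'
python3 - <<'E'
from h import *
a=get_image("scene");c=get_image("wrist")
im=np.hstack([cv2.resize(a["img"][130:210,140:230],None,fx=4,fy=4),cv2.resize(c["img"][130:270,220:345],None,fx=3,fy=2.2857)]);print(im.shape)
cv2.imwrite("pics/k1.png",im)
E
```

```text
t: 3.6
eef_pos: [0.3583, 0.3238, 0.0448]
ee_rot: [-0.047, -3.141, 0.0]
wrist_force: [-0.5, 0.7, -0.1]
finger_gap: 0.0006
grasp_force: 0.0
(320, 735, 3)
```

View pics/k1.png

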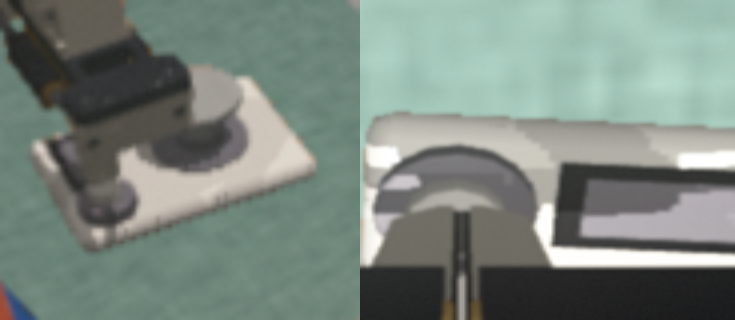

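The fingers are centred on the key: ring centre at about x=455 against the finger seam at 462, which is 2 mm. I can press.

```bash
python3 -m inch '[[[1,0,-1.5,3,0,0,0],[1,0,-1.5,5,0,0,0],[1,0,-1.5,7,0,0,0],[1,0,-1.5,8.5,0,0,0],[1,0,-1.5,9.5,0,0,0],[1,0,-1.5,9.5,0,0,0]]]'
```

```text
t: 4.2
eef_pos: [0.3592, 0.3223, 0.0356]
ee_rot: [0.048, 3.14, 0.002]
wrist_force: [2.1, 1.0, 2.7]
finger_gap: 0.0005
grasp_force: 1.8
```

```bash
python3 -m inch '[[[1,0,0,1,0,0,0],[1,0,0,2,0,0,0],[1,0,0,2,0,0,0]]]';python3 -m inch '[[[1,0,0,1,0,0,0],[1,0,0,1,0,0,0],[1,0,0,1,0,0,0]]]'
```

```text
t: 4.45
eef_pos: [0.3593, 0.3223, 0.035]
ee_rot: [0.048, 3.14, 0.001]
wrist_force: [-2.6, -3.4, 17.9]
finger_gap: 0.0
grasp_force: 8.7
t: 4.7
eef_pos: [0.3594, 0.3224, 0.0348]
ee_rot: [0.047, 3.14, 0.001]
wrist_force: [-6.0, -5.8, 26.3]
finger_gap: 0.0001
grasp_force: 13.4
```

```bash
python3 -m inch '[[[1,0,0,-10,0,0,0],[1,0,0,-40,0,0,0],[1,0,0,-80,0,0,0],[0,-8,-20,-115,0,0,0],[0,-20,-50,-145,0,0,0],[0,-35,-88,-165,0,0,0],[0,-50,-126,-175,0,0,0],[0,-65,-164,-180,0,0,0],[0,-80,-202,-180,0,0,0],[0,-95,-240,-180,0,0,0],[0,-108,-272,-180,0,0,0],[0,-117,-294,-180,0,0,0]]]'
python3 -m inch '[[[0,0,0,0,0,0,0],[0,0,0,0,0,0,0]]]'
python3 - <<'E'
from h import *
np.set_printoptions(precision=4,suppress=True)
c=get_image("wrist");cv2.imwrite("pics/w2.png",c["img"])
o=get_obs();print(o["t"],o["eef_pos"],o["wrist_force"],o["ft_torque"],o["finger_gap"],Rn.from_rotvec(o["ee_rot"]).as_matrix()[:2,:2].tolist())
print(proj(c,[[.317,.05,.048],[.317,.0,.048],[.617,.046,.048],[.617,0,.048]]))
E
```

```text
t: 5.7
eef_pos: [0.4665, 0.021, 0.2117]
ee_rot: [-0.051, -3.14, 0.001]
wrist_force: [-0.3, 1.7, 0.4]
finger_gap: 0.0559
grasp_force: 0.0
t: 5.87
eef_pos: [0.466, 0.0234, 0.2114]
ee_rot: [-0.053, -3.139, -0.001]
wrist_force: [-0.3, -0.3, -0.0]
finger_gap: 0.0694
grasp_force: 0.0
5.9167 [0.4659 0.0245 0.2115] [ 0.6068  0.569  -0.4499] [-0.0291  0.025   0.0019] 0.07313108748362628 [[-0.9994913515687572, 0.031838567460211915], [0.03183751589039093, 0.9994928769018548]]
[[273.1126  45.4283]
 [227.6246  47.0599]
 [273.3041 284.7201]
 [240.0186 285.6697]]
```

View pics/w2.png

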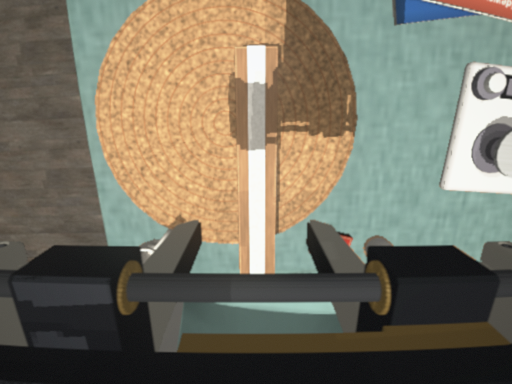

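The parcel's near-end corners are at (237,45) and (279,46), and its far edge is centred at about x=258. That puts the centre near (0.467, 0.0265) with a yaw of about -1.6°, so the gripper is aligned. Next is a trial grasp at mid-length.

```bash
python3 -m inch '[[[0,-1,2,20,0,0,0],[0,-1,2,55,0,0,0],[0,-1,2,92,0,0,0],[0,-1,2,130,0,0,0],[0,-1,2,160,0,0,0],[0,-1,2,180,0,0,0],[0,-1,2,190,0,0,0],[0,-1,2,193,0,0,0],[0.3,-1,2,193,0,0,0],[0.5,-1,2,193,0,0,0],[1,-1,2,193,0,0,0],[1,-1,2,193,0,0,0]]]' 50
python3 -m inch '[[[1,0,0,0,0,0,0],[1,0,0,0,0,0,0],[1,0,0,0,0,0,0],[1,0,0,0,0,0,0]]]'
```

```text
t: 6.92
eef_pos: [0.469, 0.0264, 0.0208]
ee_rot: [0.048, 3.138, -0.0]
wrist_force: [0.4, -0.5, -0.8]
finger_gap: 0.071
grasp_force: 0.0
t: 7.25
eef_pos: [0.4678, 0.0264, 0.0195]
ee_rot: [0.048, 3.141, 0.0]
wrist_force: [-1.1, 0.6, 2.7]
finger_gap: 0.0473
grasp_force: 50.0
```

```bash
cat > ft.py <<'E'
from h import *
np.set_printoptions(precision=4,suppress=True)
f=[];m=[]
for i in range(6):
    get_image("wrist");o=get_obs();f.append(o["wrist_force"]);m.append(o["ft_torque"])
print(o["t"],"pos",o["eef_pos"],"F",np.mean(f,0),np.std(f,0),"M",np.mean(m,0),"grip",o["finger_gap"],o["grasp_force"],"yaw,tilt",Rn.from_rotvec(o["ee_rot"]).as_matrix()[:,:2].T.tolist())
E
python3 ft.py
```

```text
7.55 pos [0.4678 0.0264 0.0195] F [-1.1048  0.3404  4.3469] [0.7048 0.2563 0.7799] M [0.1863 0.176  0.0781] grip 0.04733911979067516 49.9912691116333 yaw,tilt [[-0.9995385727123072, 0.030372980705633854, -0.00035171479729346924], [0.03037297108141888, 0.9995386343509178, 3.267398050487186e-05]]
```

```bash
python3 -m inch '[[[1,0,0,-1,0,0,0],[1,0,0,-2,0,0,0],[1,0,0,-3,0,0,0],[1,0,0,-3,0,0,0],[1,0,0,-3,0,0,0]]]'; python3 ft.py
```

```text
t: 7.97
eef_pos: [0.4668, 0.0264, 0.0215]
ee_rot: [-0.048, -3.14, -0.0]
wrist_force: [0.2, -0.2, -6.1]
finger_gap: 0.0476
grasp_force: 50.0
8.2667 pos [0.4675 0.0264 0.022 ] F [-0.0744  0.1427 -5.4216] [0.4044 0.6242 0.3002] M [ 0.0182  0.3838 -0.0224] grip 0.04769846158533635 49.980323910713196 yaw,tilt [[-0.9995382685680586, 0.030384447096601368, 0.00018719669011836747], [0.030384445719514527, 0.9995382860873051, -1.0196567120379438e-05]]
```

The balance lies towards +x, about 66–71 mm from the middle. I'll set it down and regrip at +68.

```bash
python3 -m inch '[[[1,0,0,1.5,0,0,0],[1,0,0,2.5,0,0,0],[1,0,0,2.5,0,0,0],[0.2,0,0,2,0,0,0],[0.2,0,0,1.5,0,0,0],[0.2,0,0,1.5,0,0,0],[0.2,-8,0,1.5,0,0,0],[0.2,-25,0,1.5,0,0,0],[0.2,-45,0,1.5,0,0,0],[0.2,-60,0,1.5,0,0,0],[0.2,-67,0,1.5,0,0,0],[0.2,-68,0,1.5,0,0,0]]]'; python3 ft.py; python3 -m inch '[[[0.4,0,0,0,0,0,0],[1,0,0,0,0,0,0],[1,0,0,0,0,0,0],[1,0,0,0,0,0,0],[1,0,0,0,0,0,0],[1,0,0,-1,0,0,0],[1,0,0,-2,0,0,0],[1,0,0,-3,0,0,0],[1,0,0,-4,0,0,0],[1,0,0,-4,0,0,0],[1,0,0,-4,0,0,0]]]'; python3 ft.py
```

```text
t: 9.27
eef_pos: [0.5373, 0.0242, 0.021]
ee_rot: [0.048, 3.14, -0.0]
wrist_force: [0.5, -0.3, -0.2]
finger_gap: 0.0745
grasp_force: 0.0
9.5667 pos [0.5348 0.0244 0.0205] F [-0.0649 -0.0397  0.0313] [0.4195 0.6563 0.426 ] M [ 0.0111  0.0079 -0.0038] grip 0.07437299913031432 0.0 yaw,tilt [[-0.9995411988114176, 0.03028208166479068, 0.000622421626122979], [0.030282105315147554, 0.999541391478795, 2.8606230987109882e-05]]
t: 10.48
eef_pos: [0.5355, 0.0243, 0.0245]
ee_rot: [-0.048, -3.141, -0.0]
wrist_force: [-0.5, 0.6, -5.1]
finger_gap: 0.0479
grasp_force: 50.0
10.7833 pos [0.5355 0.0243 0.0246] F [ 0.2441  0.1324 -5.6599] [0.4997 0.7546 0.1865] M [0.0204 0.0202 0.0002] grip 0.04761112051317028 49.98930752277374 yaw,tilt [[-0.9995380940392196, 0.030390641942477915, 8.62946582069336e-05], [0.030390643489806937, 0.9995380975781667, 1.6676158792232057e-05]]
```

It balances to within 2 mm of the grip, towards +x. Now I lift it clear and measure again.

```bash
python3 -m inch '[[[1,0,0,-3,0,0,0],[1,0,0,-9,0,0,0],[1,0,0,-18,0,0,0],[1,0,0,-30,0,0,0],[1,0,0,-45,0,0,0],[1,0,0,-61,0,0,0],[1,0,0,-77,0,0,0],[1,0,0,-93,0,0,0],[1,0,0,-108,0,0,0],[1,0,0,-118,0,0,0],[1,0,0,-124,0,0,0],[1,0,0,-126,0,0,0]]]'; python3 -m inch '[[[1,0,0,0,0,0,0],[1,0,0,0,0,0,0],[1,0,0,0,0,0,0]]]';python3 ft.py; python3 -m inch '[[[1,1,3,0,0,0,0],[1,3,10,0,0,0,0],[1,7,22,0,0,0,0],[1,12,37,0,0,0,0],[1,18,55,0,0,0,0],[1,24,75,0,0,0,0],[1,31,96,0,0,0,0],[1,37,116,0,0,0,0],[1,43,134,0,0,0,0],[1,48,149,0,0,0,0],[1,51,158,0,0,0,0],[1,52,162,0,0,0,0]]]'
```

```text
t: 11.78
eef_pos: [0.5364, 0.0243, 0.1526]
ee_rot: [0.048, 3.138, -0.0]
wrist_force: [-0.6, -0.1, -5.7]
finger_gap: 0.0474
grasp_force: 50.0
t: 12.03
eef_pos: [0.5348, 0.0244, 0.1494]
ee_rot: [-0.048, -3.139, -0.0]
wrist_force: [0.2, -0.6, -5.8]
finger_gap: 0.0475
grasp_force: 50.0
12.3333 pos [0.5354 0.0244 0.1503] F [ 0.2191 -0.4271 -5.4386] [0.2875 0.2117 0.6479] M [ 0.0108 -0.0147 -0.0062] grip 0.047474356372077274 49.98937368392944 yaw,tilt [[-0.9995377795610354, 0.03039417955066364, 0.0006489064930007882], [0.030394214804036493, 0.9995379881341526, 4.453287117410928e-05]]
t: 13.33
eef_pos: [0.4876, 0.1898, 0.1507]
ee_rot: [-0.044, -3.141, -0.001]
wrist_force: [0.3, 0.5, -5.5]
finger_gap: 0.0475
grasp_force: 50.0
```

```bash
python3 -m inch '[[[1,1,3,0,0,0,-1],[1,3,10,0,0,0,-3],[1,7,22,0,0,0,-6],[1,12,37,0,0,0,-10],[1,18,55,0,0,0,-15],[1,24,75,0,0,0,-20],[1,31,96,0,0,0,-25],[1,37,116,0,0,0,-30],[1,43,134,0,0,0,-35],[1,48,149,0,0,0,-39],[1,51,159,0,0,0,-42],[1,51.5,162,0,0,0,-43]]]'; python3 -m inch '[[[1,0,0,0,0,0,-1],[1,0,0,0,0,0,-3],[1,0,0,0,0,0,-7],[1,0,0,0,0,0,-12],[1,0,0,0,0,0,-17],[1,0,0,0,0,0,-22],[1,0,0,0,0,0,-27],[1,0,0,0,0,0,-32],[1,0,0,0,0,0,-37],[1,0,0,0,0,0,-41],[1,0,0,0,0,0,-43],[1,0,0,0,0,0,-43.7]]]'; python3 -m inch '[[[1,0,0,0,0,0,0],[1,0,0,0,0,0,0],[1,0,0,0,0,0,0]]]';python3 ft.py
python3 - <<'E'
from h import *
a=get_image("scene");b=get_image("side")
im=np.hstack([cv2.resize(a["img"][80:230,120:290],None,fx=2.3,fy=2.3),cv2.resize(b["img"][110:260,240:410],None,fx=2.3,fy=2.3)]);print(im.shape)
cv2.imwrite("pics/p1.png",im)
E
```

```text
t: 14.33
eef_pos: [0.4415, 0.3526, 0.1505]
ee_rot: [1.114, -2.937, -0.001]
wrist_force: [-0.5, -0.3, -6.2]
finger_gap: 0.0477
grasp_force: 50.0
t: 15.33
eef_pos: [0.4425, 0.3502, 0.1506]
ee_rot: [2.122, -2.316, 0.001]
wrist_force: [0.4, -0.4, -5.8]
finger_gap: 0.0479
grasp_force: 50.0
t: 15.58
eef_pos: [0.4421, 0.351, 0.1506]
ee_rot: [2.12, -2.318, 0.0]
wrist_force: [0.4, -0.2, -6.8]
finger_gap: 0.0474
grasp_force: 50.0
15.8833 pos [0.4419 0.3513 0.1506] F [-0.0143 -0.0501 -5.7581] [0.3912 0.2498 0.553 ] M [ 0.0753  0.0803 -0.0085] grip 0.04767868985990917 49.98939514160156 yaw,tilt [[-0.08791947943209948, -0.9961275836619138, 4.694960893128548e-05], [-0.996127584707179, 0.08791947880679625, -1.5224428534768789e-05]]
(345, 782, 3)
```

View pics/p1.png

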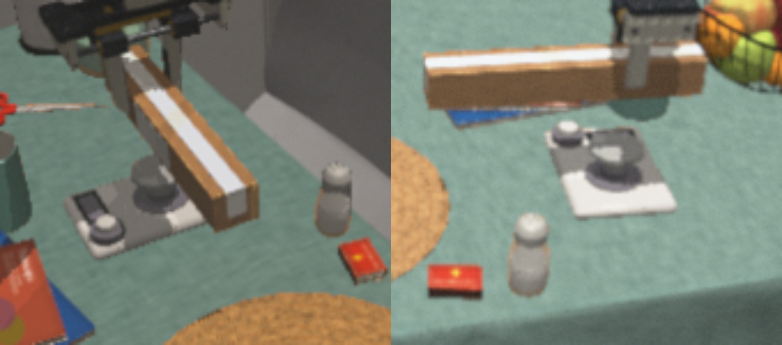

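The parcel is level over the platform and parallel to the scale. I'll lower it, watching the force.

```bash
python3 -m inch '[[[1,0,0,3,0,0,0],[1,0,0,10,0,0,0],[1,0,0,19,0,0,0],[1,0,0,29,0,0,0],[1,0,0,39,0,0,0],[1,0,0,49,0,0,0],[1,0,0,58,0,0,0],[1,0,0,65,0,0,0],[1,0,0,69,0,0,0],[1,0,0,71,0,0,0],[1,0,0,72,0,0,0],[1,0,0,72,0,0,0]]]'; python3 ft.py;  python3 -m inch '[[[1,0,0,0.5,0,0,0],[1,0,0,1,0,0,0],[1,0,0,1.5,0,0,0],[1,0,0,2,0,0,0],[1,0,0,2,0,0,0]]]';python3 ft.py
```

```text
t: 16.98
eef_pos: [0.4421, 0.3515, 0.0788]
ee_rot: [-2.121, 2.317, -0.0]
wrist_force: [0.4, 0.7, -6.4]
finger_gap: 0.0478
grasp_force: 50.0
17.2833 pos [0.4422 0.3515 0.0791] F [ 0.0459  0.0042 -5.4563] [0.4572 0.4038 0.3583] M [ 0.0829  0.0825 -0.0104] grip 0.0476614828322686 49.98945772647858 yaw,tilt [[-0.0878266809277265, -0.9961356457273798, -0.0004994281883632648], [-0.9961355597832702, 0.08782697770923942, -0.0006070599076321438]]
t: 17.7
eef_pos: [0.4418, 0.3512, 0.0764]
ee_rot: [2.121, -2.317, -0.0]
wrist_force: [0.1, -0.2, -5.5]
finger_gap: 0.0478
grasp_force: 50.0
18.0 pos [0.4419 0.3513 0.0766] F [ 0.1052 -0.038  -6.0556] [0.4399 0.3844 0.6433] M [0.0718 0.0974 0.0117] grip 0.04792184739583981 49.98960077762604 yaw,tilt [[-0.08782964197098783, -0.9961355088843851, 4.394195356076523e-05], [-0.9961355087323296, 0.08782964387966533, 4.357240056173848e-05]]
```

```bash
python3 - <<'E'
from h import *
a=get_image("scene");b=get_image("side")
im=np.hstack([cv2.resize(a["img"][110:230,140:260],None,fx=3.2,fy=3.2),cv2.resize(b["img"][120:240,265:390],None,fx=3.2,fy=3.2)]);print(im.shape)
cv2.imwrite("pics/p2.png",im)
E
```

```text
(384, 784, 3)
```

View pics/p2.png

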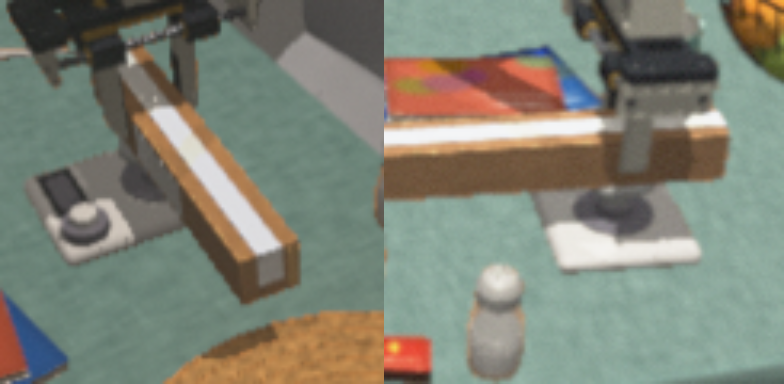

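The parcel sits just above the platform, with fingers, stem and foot well centred. Lowering further.

```bash
for i in 1; do python3 -m inch '[[[1,0,0,0.5,0,0,0],[1,0,0,1,0,0,0],[1,0,0,1.5,0,0,0],[1,0,0,1.5,0,0,0]]]'; done;python3 ft.py|cut -c1-110;  python3 -m inch '[[[1,0,0,0.5,0,0,0],[1,0,0,1,0,0,0],[1,0,0,1,0,0,0]]]';python3 ft.py|cut -c1-110
```

```text
t: 18.43
eef_pos: [0.442, 0.3514, 0.0752]
ee_rot: [-2.122, 2.317, 0.0]
wrist_force: [-0.1, -0.5, -3.2]
finger_gap: 0.0469
grasp_force: 50.0
18.7333 pos [0.442  0.3514 0.0753] F [-0.4638 -0.1354 -3.396 ] [0.4282 0.4711 0.8035] M [ 0.0643  0.1722 -0.00
t: 18.98
eef_pos: [0.442, 0.3514, 0.0742]
ee_rot: [-2.122, 2.317, -0.0]
wrist_force: [-0.4, -0.0, -1.4]
finger_gap: 0.0475
grasp_force: 50.0
19.2833 pos [0.442  0.3514 0.0742] F [-1.0001 -0.3861 -1.3027] [0.3557 0.4338 0.4979] M [ 0.0077  0.2607 -0.00
```

```bash
python3 -m inch '[[[1,0,0,0.3,0,0,0],[1,0,0,0.6,0,0,0],[1,0,0,0.6,0,0,0]]]';python3 ft.py|cut -c1-130; python3 -m inch '[[[1,0,0,0,0,0,0],[1,0,0,0,0,0,0],[1,0,0,0,0,0,0]]]' 10; python3 -m inch '[[[1,0,0,0,0,0,0],[1,0,0,0,0,0,0]]]' 4; python3 ft.py|cut -c1-130
```

```text
t: 19.53
eef_pos: [0.442, 0.3514, 0.0736]
ee_rot: [-2.122, 2.317, -0.0]
wrist_force: [-0.7, -0.6, -0.6]
finger_gap: 0.0477
grasp_force: 50.0
19.8333 pos [0.442  0.3514 0.0737] F [-0.9247 -0.6494 -0.1086] [0.4916 0.4446 0.3421] M [ 0.016   0.2538 -0.0215] grip 0.047970784
t: 20.08
eef_pos: [0.442, 0.3514, 0.0736]
ee_rot: [-2.121, 2.317, -0.0]
wrist_force: [-1.5, -0.3, 0.4]
finger_gap: 0.0479
grasp_force: 10.0
t: 20.25
eef_pos: [0.442, 0.3514, 0.0736]
ee_rot: [-2.121, 2.317, -0.0]
wrist_force: [-0.1, -0.4, -0.7]
finger_gap: 0.0478
grasp_force: 4.0
20.55 pos [0.442  0.3513 0.0736] F [0.0117 0.3651 0.1086] [0.6301 0.2446 0.4778] M [0.1279 0.1307 0.0134] grip 0.04798105427879309
```

```bash
python3 -m inch '[[[0.46,0,0,0,0,0,0],[0.44,0,0,0,0,0,0],[0.44,0,0,0,0,0,0],[0.44,0,0,0,0,0,0],[0.44,0,0,0,0,0,0],[0.44,0,0,0,0,0,0]]]'; python3 ft.py
python3 - <<'E'
from h import *
a=get_image("scene");b=get_image("side")
im=np.hstack([cv2.resize(a["img"][110:230,140:260],None,fx=3.2,fy=3.2),cv2.resize(b["img"][120:240,255:380],None,fx=3.2,fy=3.2)])
cv2.imwrite("pics/p3.png",im)
E
```

```text
t: 21.05
eef_pos: [0.4419, 0.3513, 0.0735]
ee_rot: [2.122, -2.317, -0.0]
wrist_force: [-0.2, -0.7, -0.1]
finger_gap: 0.0525
grasp_force: 0.0
21.35 pos [0.4419 0.3513 0.0735] F [-0.2934 -0.0211 -0.1487] [0.5921 0.2438 0.379 ] M [ 0.0915  0.0646 -0.0062] grip 0.05201310856866004 0.0 yaw,tilt [[-0.08788252042044362, -0.9961308458891738, 2.1740952593944794e-05], [-0.9961308460893812, 0.08788252020801626, -1.0542324559681533e-05]]
```

View pics/p3.png

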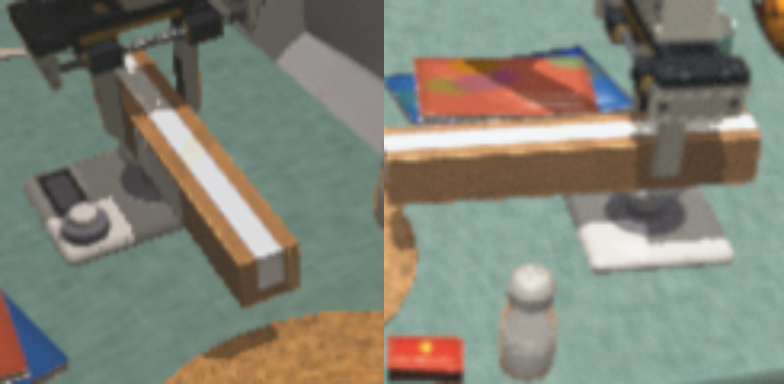

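The parcel rests level with the fingers free. The idle torque here matches the held one, so the balance is right. Now I open and retreat.

```bash
python3 -m inch '[[[0.3,0,0,0,0,0,0],[0.2,0,0,0,0,0,0],[0.15,0,0,0,0,0,0],[0.15,0,0,-4,0,0,0],[0.15,0,0,-12,0,0,0],[0.15,0,0,-25,0,0,0],[0.15,0,0,-45,0,0,0],[0.15,0,0,-70,0,0,0],[0.15,0,0,-95,0,0,0],[0.15,0,0,-115,0,0,0],[0.15,0,0,-125,0,0,0],[0.15,0,0,-130,0,0,0]]]';  python3 -m inch '[[[0.15,0,0,0,0,0,0],[0.15,0,0,0,0,0,0],[0.15,0,0,0,0,0,0],[0.15,0,0,0,0,0,0],[0.15,0,0,0,0,0,0],[0.15,0,0,0,0,0,0]]]'
python3 - <<'E'
from h import *
a=get_image("scene");b=get_image("side")
im=np.hstack([cv2.resize(a["img"][110:230,140:260],None,fx=3.2,fy=3.2),cv2.resize(b["img"][120:240,255:380],None,fx=3.2,fy=3.2)])
cv2.imwrite("pics/p4.png",im)
E
```

```text
t: 22.45
eef_pos: [0.4431, 0.3521, 0.207]
ee_rot: [-2.119, 2.314, -0.001]
wrist_force: [-0.2, 0.1, -0.2]
finger_gap: 0.079
grasp_force: 0.0
t: 22.95
eef_pos: [0.4416, 0.3511, 0.2027]
ee_rot: [2.121, -2.316, -0.0]
wrist_force: [0.4, 0.2, -0.1]
finger_gap: 0.079
grasp_force: 0.0
```

View pics/p4.png

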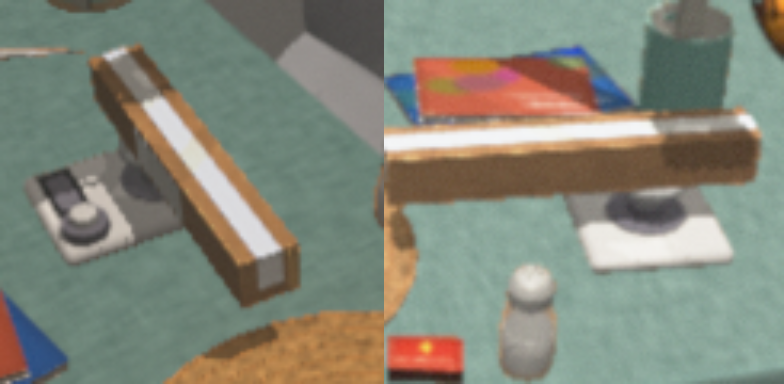

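The parcel lies unmoved and level on the platform, and the gripper is clear.

```bash
python3 -c "
from station import *
print(close_job())"
```

```text
the job is handed in; nothing more can be done
None
```

The job is handed in: I pressed the scale's key fully down while it was empty, found the balance about 68 mm from the middle towards +x, and left the parcel resting level on the platform, parallel to the scale's front edge; the last pictures show the salt shaker and match box where they were, but the cup was out of view.

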